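# Hold a pipe nipple in the sprung vee for tacking

### The job

Pick up the dark threaded pipe nipple, stand it upright on the bright weld plate of the blue jig, clear in front of the sprung vee, then slide it along the plate into the vee and push the vee back until its black pointer lies in the green part of the scale, without ramming the vee against its end stop. Finish still gripping the nipple, standing flat on the plate, with that steady push, so that a welder can tack it: do not let go. Leave the pipe reducer and the blue tin standing near it where they are.

Things in the scene. Friction and masses are not known exactly. Their poses are not given: they have to be found in the camera images.
- nipple_center (a point): centre, half-way up, of the dark grey threaded pipe nipple: a round tube 34 mm in diameter, 60 mm high, standing upright on the table at the start (so 30 mm above what it stands on); z is its axis. It, a dark bell-shaped reducer and a blue tin may stand in each other's places
- reducer: dark bell-shaped pipe reducer, 55 mm in diameter, 44 mm high, origin at the centre of its underside; leave alone
- tin: blue round tin, 71 mm in diameter, 42 mm high, origin at the centre of its underside; leave alone
- jig: fixed jig, blue base 215x120x8 mm (x -85 to 130 of its origin, y +-60); origin under the base on the centre line, z up, +x is the way the vee is pushed. On it the bright weld plate, x -77 to 33, y +-42, top 14 mm above the table. Grey scale bars at x 46 to 118, y +-28 to +-47, 43 mm high; end block at x 114 to 130, 48 mm high; pointer 47 mm, vee 70 mm high
- weld_plate (a point): point on top of the weld plate (ground smooth and oiled, friction about 0.1) on the jig's centre line, 35 mm in front of (to -x of) the place of a seated nipple's axis while the vee is at rest: a good place to set the nipple down; axes as the jig's
- vee_seat (a point): where the nipple's centre is when it stands on the plate seated in the vee; moves with the vee, axes as the jig's. The vee: steel nose 28 mm wide in front, 33 mm further back (fingers can hold the nipple by its +-y sides clear of it), 2 to 56 mm above the weld plate, two faces at 120 degrees, open to -x
- vee (a joint): how far the sprung vee is pushed back along the jig's +x, m: 0 at rest, end stop at 0.024. Spring: 2.8 N at 0 plus 0.7 N per mm (11.9 N at 0.013). The pointer is over white below 0.008, green from 0.008 to 0.018 (8.4 to 15.4 N), red beyond. It springs back when let go
Mind the look-alikes: they are no part of the job. Of the things like the part that bears nipple_center, leave any that is orange, pink or turquoise; of the rest the larger one is meant.

How it is judged (in metres and radians):
On the way:
1. the nipple stands upright on the weld plate in front of the vee, the vee still at rest (x of nipple_center in the frame of vee_seat between -0.07 and -0.003 m and y of nipple_center in the frame of vee_seat between -0.03 and 0.03 m and z of nipple_center in the frame of vee_seat between -0.004 and 0.004 m and angle between nipple_center's own z axis and vertical below 0.12 rad and value of joint vee below 0.002 m), for 0.1 s.
At the end, for the whole second after the job is handed in: The fingers still hold the nipple, which stands upright (within 5 degrees) on the weld plate (within 3 mm in height), seated in the vee (axis within 5 mm of the seated place), and alone pushes the vee back steadily by 8 to 18 mm (green, 8.4 to 15.4 N); no part of the robot touches the vee (value of joint vee between 0.008 and 0.018 m and velocity of joint vee between -0.005 and 0.005 m/s and contact force between nipple and vee above 5 N and contact force between each of the arm, the fingers and vee below 0.5 N and contact force between the fingers and nipple above 5 N and horizontal distance between nipple_center and vee_seat below 0.005 m and z of nipple_center in the frame of vee_seat between -0.003 and 0.003 m and angle between nipple_center's own z axis and vertical below 0.09 rad); the arm keeps its last pose, push and grip.
It fails at once if the vee is rammed against its end stop (pushed back more than 22.5 mm) (value of joint vee above 0.0225 m).
It fails at once if the reducer or the tin is moved more than 30 mm (distance of any of reducer, tin from where it was at the start of the episode above 0.03 m).
It also fails if it takes over 40 s, if anything falls off the work surface, if the arm or the gripper's body presses on something with over 40 N, if the wrist force passes 120 N, or if a joint passes its speed limit or range.

### The arm

A 7-joint arm with a two-finger parallel gripper is mounted at the origin on a cart in front of the work surface, level with it; the furniture and walls round the work are solid. World frame = base frame: x ahead of the robot, y to its left, z up, the work surface at z = 0. Lengths are in mm, angles in rad, forces in N, time in s.
With the tool pointing down it reaches from about 425 to 800 mm from the base axis. Payload 8.3 kg.
Tool frame: the origin (TCP) lies at the centre of the arm's flange, where the gripper is bolted on; the fingertips stand 173 mm ahead of it and the grasp point (between the pads) lies 155 mm ahead of it; z points along the fingers, y is the line along which they close (so a half turn about z gives the same grasp; the last joint's range is limited). The gripper opens to 85 mm and grips with 20 to 120 N. Pads are 22 mm wide; open, the fingers measure 114 mm over their backs; the gripper's body (76 mm by 85 mm) begins 54 mm behind the grasp point. The pads swing forward as they close: fully open they stand 13 mm farther back than shut.
Start: joints at [1.23, 0.383, 0.016, 1.37, -0.006, 1.388, -0.046], TCP at [171.432, -601.022, 404.679] pointing down, gripper open.
Joint ranges: [-2.95, 2.95], [-0.25, 2.06], [-1.52, 1.56], [0.18, 2.33], [-1.44, 4.58], [0.02, 2.06], [-3.01, 3.01]. Speed limits (rad/s): [2.39, 2.39, 3.01, 3.01, 3.14, 3.14, 3.14].

### API

Orientations are given as a unit quaternion [w, x, y, z].
In Python, from plant import telemetry, eyes, workorder, spotter gives the robot as it stands.
- The arm moves only by the tool apply_moves, never from a script. Its argument "rows" is a list of rows, each a list of 6 numbers: the shift along the tool's x, y, z in mm, then the turn, a rotation vector about the tool's x, y, z in rad. A call has 1 to 12 rows; each row is the pose to reach, as a shift and turn from the pose commanded when the call began, along the tool's axes at that moment; what a row does not reach only later rows make up. A row lasts 1/10 s, in which the tool goes at most 50 mm and 8.59 degrees, less where a joint would pass 70% of its speed; a pose out of reach is approached as far as the arm can. A call with a gripper value outside its range is refused whole. "grip" is the opening in per cent of the stroke, from 0 (shut) to 100 (fully open), set as the call begins (left out, the last holds). The fingers move at their own pace and stop on an object; the grip force is fixed at half the most. Time passes only in rows, so rows that repeat a pose let the fingers close. It gives the time, the measured TCP pose, the force, the opening and the grip force at its end, in the units of the state.
- telemetry.get_obs(): the state, without advancing time (a new reading comes with each control period).
- eyes.read_camera(name): name is "side" or "top"; returns (picture, depth): 384x512x3 uint8, red, green, blue; 384x512 float32, mm along the optical axis (not along the pixel's ray), 0 where there is no reading.
- eyes.camera_params(name): a dict with "K" (3x3 intrinsics, pixels), "R" (3x3) and "t" (3): a world point X has camera coordinates R X + t. Camera axes: x right, y down, z forward; pixel columns grow to the right and rows downward; lengths in mm; the calibration is good to about 2 mm. A picture is of the moment at which its call begins. camera_params takes no time and is no camera call.
- workorder.hand_in(): hands the job in; it is judged then, once.
Trained networks look in the newest picture that a camera, given by its name, has taken for a name from the list of things; names that differ only in an ending like _2 or _b are one class to them, and where a whole thing is asked for, a point or a joint stands for the part that bears it (a point fixed in the world has none). Each returns a list of dicts, best first, with "p" (0 to 1); they miss things now and then, are a little off and sometimes report something else, mostly with a low value. They report only what shows in the picture. A call takes as long as a camera call. They do not tell look-alikes from the thing itself.
- spotter.find_in(camera, query): "bbox" ([centre column, centre row, width, height] in pixels, round what is visible of it).
- spotter.trace(camera, query): "mask" (384x512 bool, what is visible of it) and "bbox" ([centre column, centre row, width, height] in pixels, round what is visible of it).
- spotter.mark_of(camera, query): "xy" ([column, row] in pixels: a listed point, or the origin of a listed thing).
The state is a dict: "clock": time; "joints": joint angles; "qd": joint speeds; "tau": joint torques, N m; "ee_pos": TCP position; "eef_rot": TCP orientation; "contact_force": force on the tool from outside, world axes, zero at the start; "ft_torque": the same for the moment, N m; "width": opening from 0.0 (shut) to 1.0 (fully open); "gripper_force": force on a finger pad.
Only numpy, scipy, OpenCV 4.12 (cv2) and the standard library are available. Lean on these libraries where they do the work, as an engineer would, in place of code of your own. Each camera call takes 0.05 s, during which the arm holds its last target. There are 200 camera calls.

## Working session

There is one attempt and no reset: what is moved stays moved. The work goes in short steps, Python scripts to look and compute and a tool call to move; the robot and the scene stay as the last step left them, time stands still between calls to the robot, and variables do not carry over. Pictures are saved under pics/ and viewed, at most 10 in all, crops included, and the job is handed in when it is done.

Besides the shell and the picture viewer there is one more tool, called after ">>>" as name(argument=value, ...), one argument or row to a line, values as JSON. apply_moves: Moves the arm, as the interface text tells. Its arguments: {"type":"object","properties":{"rows":{"type":"array"},"grip":{"type":"number"}},"required":["rows"]}

```bash
mkdir -p pics; cat > h.py <<'E'
import numpy as np, cv2
from plant import telemetry, eyes, workorder, spotter
def world(cam,u,v,d):
    p=eyes.camera_params(cam);K=np.array(p['K']);R=np.array(p['R']);t=np.array(p['t']).ravel()
    c=np.linalg.inv(K)@np.array([u,v,1.0])*d
    return R.T@(c-t)
def cloud(cam,depth):
    p=eyes.camera_params(cam);K=np.array(p['K']);R=np.array(p['R']);t=np.array(p['t']).ravel()
    v,u=np.mgrid[:384,:512]
    c=np.stack([(u-K[0,2])/K[0,0]*depth,(v-K[1,2])/K[1,1]*depth,depth],-1)
    w=(c-t)@R
    w[depth==0]=np.nan
    return w
def proj(cam,X):
    p=eyes.camera_params(cam);c=np.array(p['R'])@np.array(X,float)+np.array(p['t']).ravel()
    q=np.array(p['K'])@c;return q[:2]/q[2]
E
python3 - <<'E'
from h import *
np.set_printoptions(precision=1,suppress=True)
for c in('top','side'):
    im,d=eyes.read_camera(c);cv2.imwrite(f'pics/{c}0.png',im[:,:,::-1]);W=cloud(c,d);np.savez(f'{c}0.npz',im=im,d=d,W=W)
    for q in('nipple_center','reducer','tin','jig'):
        for r in spotter.trace(c,q): print(c,q,round(r['p'],2),np.array(r['bbox']),r['mask'].sum(),np.nanmedian(W[r['mask']],0), np.nanpercentile(W[r['mask']],98,axis=0))
    for q in('weld_plate','vee_seat','jig'):
        for r in spotter.mark_of(c,q): u,v=np.array(r['xy']).round().astype(int);print(c,q,round(r['p'],2),u,v,W[v,u] if 0<=v<384 and 0<=u<512 else 0)
print(telemetry.get_obs())
E
python3 -c "
import cv2,numpy as np
a=cv2.imread('pics/top0.png')
cv2.imwrite('pics/top0b.png',cv2.resize(a,(784,588)))"
```

```text
top nipple_center 0.8 [342.1 192.7  18.2  22.3] 247 [ 579.1 -265.6   40.5] [ 592.6 -249.3   62.9]
top nipple_center 0.58 [255.8 178.3  15.1  20.3] 203 [601.9 -66.9  48.8] [616.6 -51.2  64.4]
top nipple_center 0.53 [285.4 186.3  13.6  22.7] 247 [ 583.4 -133.4   41.9] [ 607.4 -116.6   63.4]
top reducer 0.81 [259.6 248.9  23.9  21.2] 424 [438.4 -83.9  22.1] [465.3 -59.4  46.8]
top tin 0.91 [315.9 251.3  29.9  34.7] 815 [ 438.2 -207.6   42.2] [ 471.2 -176.9   46.6]
top jig 0.79 [168.9 194.6  54.5  96.9] 4595 [561.1 142.   14.3] [665.  202.2  70.1]
top weld_plate 0.94 169 218 [502.5 132.1  14.1]
top vee_seat 0.76 166 203 [538.  142.1  13.6]
top jig 0.91 168 205 [532.8 136.3  17. ]
side nipple_center 0.89 [297.1 217.6  17.9  35.4] 661 [ 581.4 -144.5   38.7] [ 597.3 -118.7   59.9]
side nipple_center 0.73 [299.6 191.2  18.7  21.5] 389 [602.  -76.1  50.9] [618.3 -51.1  60.5]
side nipple_center 0.64 [341.2 219.5  15.4  33.2] 420 [ 660.9 -149.1   27.4] [ 683.8 -114.9   45.7]
side nipple_center 0.62 [312.5 268.8  28.7  45.6] 932 [ 577.1 -276.2   41.6] [ 594.  -251.1   60.4]
side reducer 0.59 [20
[... 166 characters left out ...]
 0.3 [210.9 214.   26.3  34.2] 797 [438.  -99.4  24. ] [461.5 -70.3  44.5]
side jig 0.64 [263.1 151.2 102.9  54.2] 3470 [572.3 123.2  14.5] [670.2 193.5  68.2]
side weld_plate 0.68 231 159 [495.8 126.5  12.6]
side vee_seat 0.8 243 143 [533.9 226.5  -0.4]
side jig 0.6 255 159 [548.  118.8  12.3]
{'clock': 0.8, 'joints': array([ 1.2,  0.4,  0. ,  1.4, -0. ,  1.4, -0. ]), 'qd': array([ 0.,  0., -0., -0., -0., -0., -0.]), 'tau': array([ -0. , -62.7,   0.8, -37.2,   0. ,   0. ,  -0. ]), 'ee_pos': array([ 171.4, -601. ,  404.7]), 'eef_rot': array([0. , 1. , 0.1, 0. ]), 'contact_force': array([ 0.6, -0.5, -0.2]), 'ft_torque': array([-0.,  0., -0.]), 'gripper_force': 0.0, 'width': 0.999148824535768}
```

View pics/top0b.png

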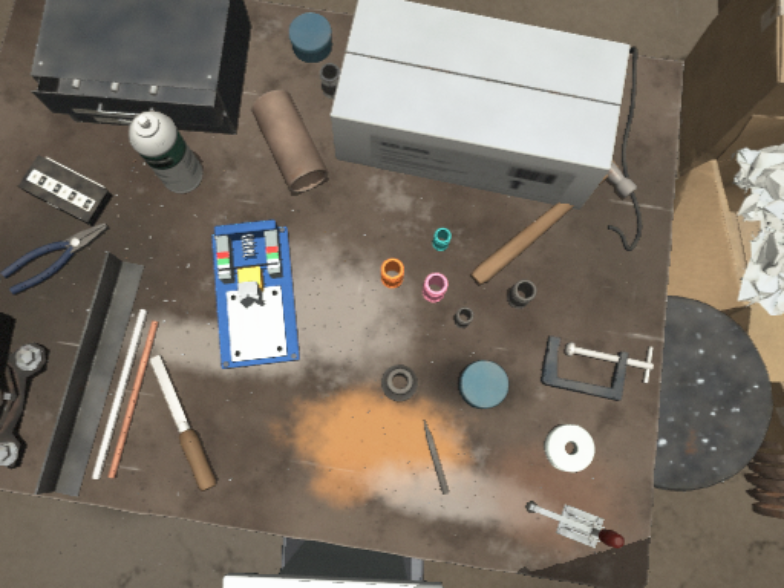

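View pics/side0.png

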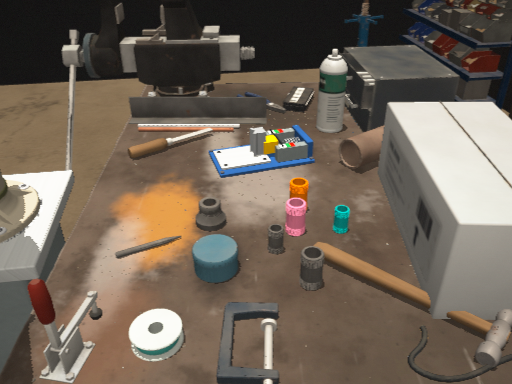

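The top view shows the jig at about (168,195), with the vee opening downwards, towards world −x.

Candidates for the nipple, in 512-px top pixels:
- large dark tube (342,192)
- small dark tube (303,207)
- dark thing by the box (215,50)
- orange (256,178), pink (285,187) and turquoise (289,155), all excluded by the description

I choose the larger dark tube at (342,192). Next I'll measure it and check it in a crop.

```bash
cat > m.py <<'E'
from h import *
from scipy.optimize import least_squares
np.set_printoptions(precision=2,suppress=True)
T=np.load('top0.npz');S=np.load('side0.npz')
def cyl(W,u0,v0,r,lo):
    P=W[v0-r:v0+r+1,u0-r:u0+r+1].reshape(-1,3);P=P[~np.isnan(P[:,0])];return P[P[:,2]>lo]
for n,c,u,v in(('big','top',342,192),('small','top',303,207),('far','top',215,50)):
    W=T['W'];P=cyl(W,u,v,14,12);print(n,len(P),P.min(0),P.max(0),np.percentile(P[:,2],[50,95]))
    Q=P[P[:,2]>np.percentile(P[:,2],97)-6]
    (cx,cy),rad=cv2.minEnclosingCircle(Q[:,:2].astype(np.float32));print('  top ring',cx,cy,rad,len(Q))
for n,u,v in(('big',312,269),('small',275,238)):
    P=cyl(S['W'],u,v,24,12)
    Q=P[P[:,2]>np.percentile(P[:,2],97)-5];(cx,cy),rad=cv2.minEnclosingCircle(Q[:,:2].astype(np.float32))
    f=least_squares(lambda a:np.hypot(P[:,0]-a[0],P[:,1]-a[1])-a[2],[cx,cy,15],loss='soft_l1');print(n,'side ring',cx,cy,rad,'fit',f.x, P[:,2].max())
# jig by blue
for n,D in(('top',T),('side',S)):
    h=cv2.cvtColor(D['im'],cv2.COLOR_RGB2HSV);W=D['W']
    blue=(h[...,0]>100)&(h[...,0]<125)&(h[...,1]>150)&(abs(W[...,2]-8)<5)&(abs(W[...,0]-560)<160)&(abs(W[...,1]-140)<120)
    P=W[blue][:,:2].astype(np.float32);print(n,'base',len(P),cv2.minAreaRect(P))
    pl=(h[...,1]<40)&(h[...,2]>180)&(abs(W[...,2]-14)<5)&(abs(W[...,0]-530)<90)&(abs(W[...,1]-140)<80)
    P=W[pl][:,:2].astype(np.float32);print(n,'plate',len(P),cv2.minAreaRect(P),np.median(W[pl][:,2]))
a=cv2.resize(T['im'][140:290,230:370,::-1],None,fx=3.5,fy=3.5);b=cv2.resize(S['im'][180:310,190:360,::-1],(680,520))[:, :,:]
b=cv2.resize(S['im'][210:300,250:340,::-1],(290,290));c=np.zeros((a.shape[0],a.shape[1]+290,3),np.uint8);c[:,:a.shape[1]]=a;c[:290,a.shape[1]:]=b
cv2.imwrite('pics/crop1.png',c);print(c.shape)
E
python3 m.py
```

```text
big 224 [ 561.38 -282.32   13.17] [ 596.77 -248.93   66.94] [48.45 62.24]
  top ring 578.6663208007812 -265.8464660644531 16.990184783935547 81
small 97 [ 527.47 -191.89   12.06] [ 574.69 -147.35   48.53] [41.01 46.96]
  top ring 540.088134765625 -178.97769165039062 12.847508430480957 46
far 499 [819.37   1.6   12.17] [972.35  87.06 170.19] [ 62.46 167.87]
  top ring 854.1040649414062 14.12740707397461 35.85384750366211 230
big side ring 579.1416625976562 -265.109130859375 17.556529998779297 fit [ 584.93 -238.61   39.23] 61.64293608829423
small side ring 558.6656494140625 -166.81353759765625 33.905670166015625 fit [ 560.89 -167.88   28.55] 47.96526906500885
top base 1155 ((561.3662109375, 144.91323852539062), (208.54563903808594, 116.89474487304688), 9.078001976013184)
top plate 1400 ((540.4661254882812, 142.06512451171875), (152.13929748535156, 84.94583129882812), 9.449752807617188) 14.613581442532388
side base 640 ((562.9376220703125, 142.13856506347656), (211.1502227783203, 118.08876037597656), 8.79448413848877)
side plate 729 ((541.5966186523438, 140.28451538085938), (154.09446716308594, 86.7550048828125), 6.577756881713867) 13.396450086829306
(525, 780, 3)
```

View pics/crop1.png

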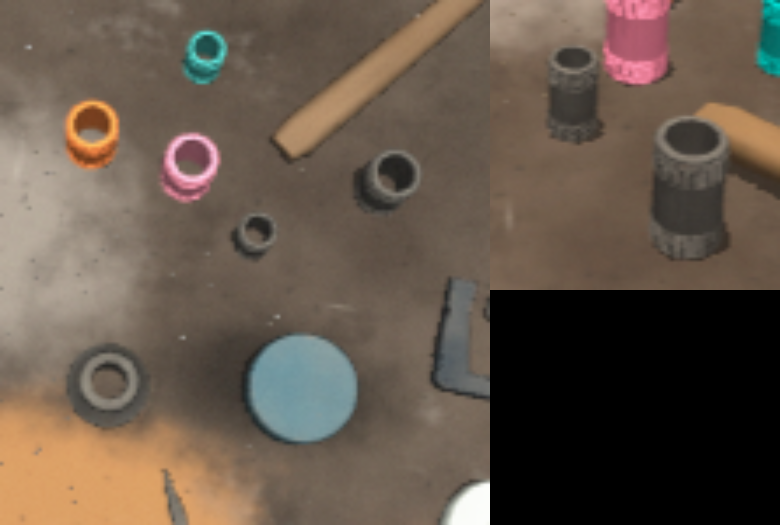

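The crop confirms the choice. The big dark tube at (579,−265.5) is 34 mm across and 60 mm high, while the small one is only about 25 mm across. Now I'll refine the jig and vee pose, and check clearance round the nipple.

```bash
cat > j.py <<'E'
from h import *
from scipy.optimize import minimize
from scipy.spatial.transform import Rotation as Ro
np.set_printoptions(precision=2,suppress=True)
T=np.load('top0.npz');S=np.load('side0.npz')
for n,D in(('top',T),('side',S)):
    W=D['W'].reshape(-1,3);h=cv2.cvtColor(D['im'],cv2.COLOR_RGB2HSV).reshape(-1,3)
    k=(abs(W[:,0]-561)<140)&(abs(W[:,1]-143)<95)&(W[:,2]<20)
    blue=((h[:,0]>100)&(h[:,0]<125)&(h[:,1]>150)&(W[:,2]>3))|((h[:,1]<40)&(h[:,2]>180)&(W[:,2]>10))
    P=W[k][:,:2];b=blue[k]
    # signed count: jig pixels inside minus table pixels inside (smoothed rectangle)
    def cost(a):
        c,s=np.cos(a[2]),np.sin(a[2]);q=P-a[:2];x=q@[c,s];y=q@[-s,c]
        g=lambda z:1/(1+np.exp(-z/1.5))
        m=g(107.5-abs(x))*g(60-abs(y))
        return -np.sum(m*np.where(b,1,-1))
    r=minimize(cost,[562,143,.157],method='Nelder-Mead',options=dict(initial_simplex=[[562,143,.157],[568,143,.157],[562,149,.157],[562,143,.2]]))
    x,y,t=r.x;o=[x-22.5*np.cos(t),y-22.5*np.sin(t)];print(n,'centre',x,y,'yaw deg',np.degrees(t),'origin',o)
    c,s=np.cos(t),np.sin(t);q=W[:,:2]-o;jx=q@[c,s];jy=q@[-s,c]
    in_=(abs(jy)<20)&(jx>-20)&(jx<80)
    for z0,z1 in((25,45),(45,60),(60,75)):
        k=in_&(W[:,2]>z0)&(W[:,2]<z1);print(z0,k.sum(),'jx pct',np.percentile(jx[k],[1,5,10,25,50,90]),'jy',np.percentile(jy[k],[2,98]))
    k=in_&(W[:,2]>60)&(abs(jx)<80);print(np.c_[jx,jy,W[:,2]][k][np.argsort(jx[k])][:14])
W=T['W'].reshape(-1,3);q=W[:,:2]-[579,-265.5];t=np.radians(9);x=q@[np.cos(t),np.sin(t)];y=q@[-np.sin(t),np.cos(t)]
for W_ in(T['W'],S['W']):
    W=W_.reshape(-1,3);q=W[:,:2]-[579,-265.5];x=q@[np.cos(t),np.sin(t)];y=q@[-np.sin(t),np.cos(t)]
    k=(abs(x)<50)&(abs(y)<70)&(W[:,2]>6)&(np.hypot(x,y)>22);print('near',np.c_[x,y,W[:,2]][k][::12])
o=telemetry.get_obs();w,a,b,c=o['eef_rot'];R=Ro.from_quat([a,b,c,w]);print(o['eef_rot'],R.as_matrix())
E
python3 j.py
```

```text
top centre 565.7116498734574 146.33092687636264 yaw deg 9.164324791489124 origin [np.float64(543.4988483399544), np.float64(142.7474302552943)]
25 83 jx pct [ 0.1   0.9   2.07  5.63 37.93 56.92] jy [-18.62  12.43]
45 166 jx pct [ 0.39  2.18  6.23 35.77 43.52 56.68] jy [-18.11  16.29]
60 159 jx pct [ 0.82  2.38  3.25  7.14 14.78 25.88] jy [-15.89  12.38]
[[  0.21 -14.79  70.55]
 [  0.46  11.6   61.84]
 [  1.09  10.11  69.22]
 [  1.23  12.24  69.75]
 [  1.52 -15.96  63.59]
 [  1.99 -11.51  63.82]
 [  2.11   6.84  62.41]
 [  2.16   8.92  63.31]
 [  2.41  -8.9   74.32]
 [  2.48   9.24  73.11]
 [  2.68 -14.84  69.7 ]
 [  2.77  11.48  73.  ]
 [  2.79   5.43  69.49]
 [  2.88 -10.61  71.13]]
side centre 564.8222733062689 145.8755806536176 yaw deg 9.40297951510643 origin [np.float64(542.6245908001332), np.float64(142.19959216658475)]
25 243 jx pct [ 1.08  2.8   4.29 10.52 26.25 50.6 ] jy [-18.62  14.38]
45 160 jx pct [ 1.75  2.93  3.97  9.53 23.25 53.78] jy [-17.89  14.6 ]
60 133 jx pct [ 2.23  2.97  4.29  6.9  14.9  27.96] jy [-16.32  14.63]
[[  2.1   13.33  63.08]
 [  2.17  13.31  67.89]
 [
[... 398 characters left out ...]
24.58  16.49]
 [ 42.96  42.55  22.07]
 [ 41.55  57.47  24.68]
 [ 35.19 -38.96   6.01]
 [ 37.6   41.11  23.23]
 [ 37.37  52.55  19.44]
 [ 34.87  58.09  22.28]
 [ 32.53  58.38  21.95]
 [ 30.02  51.11  18.73]
 [  7.59 -58.14   8.72]]
near [[38.74 67.23 19.7 ]
 [45.53 62.49 19.57]
 [44.79 57.2  21.72]
 [42.84 56.6  20.61]
 [40.64 51.96 22.66]
 [44.07 47.96 22.86]
 [37.69 45.3  22.42]
 [42.68 40.99 22.51]
 [49.31 36.53 22.31]
 [42.91 33.84 21.99]
 [47.64 29.25 22.41]
 [39.42 32.95 17.48]
 [41.45 29.84 17.42]
 [43.63 27.05 17.07]
 [44.7  22.27 18.65]
 [46.27 21.62 16.74]
 [45.73 29.69  6.12]
 [49.35 22.72  6.79]]
[0.   0.99 0.14 0.  ] [[ 0.96  0.27  0.  ]
 [ 0.27 -0.96 -0.  ]
 [ 0.    0.   -1.  ]]
```

```bash
cat > d.py <<'E'
import sys
from h import *
from scipy.spatial.transform import Rotation as Ro
def rel(target,yaw=9.25):
    o=telemetry.get_obs();w,a,b,c=o['eef_rot'];R=Ro.from_quat([a,b,c,w])
    y=np.radians(yaw);c,s=np.cos(y),np.sin(y);G=Ro.from_matrix(np.array([[c,s,0],[s,-c,0],[0,0,-1]]))
    print(o['clock'],'pos',o['ee_pos'].round(2),'F',o['contact_force'].round(2),'w',round(o['width'],3),'gf',round(o['gripper_force'],1))
    print('shift',R.inv().apply(np.array(target)-o['ee_pos']).round(2),'turn',(R.inv()*G).as_rotvec().round(4))
if __name__=='__main__': rel([float(x) for x in sys.argv[1:4]])
E
python3 d.py 579 -265.5 300
python3 - <<'E'
from h import *
p=eyes.camera_params
for c,u,v,z in(('top',166,203,44),('side',243,143,44),('top',169,218,14),('side',231,159,14)):
    P=p(c);C=-np.array(P['R']).T@np.array(P['t']).ravel();q=world(c,u,v,1000);k=(z-C[2])/(q[2]-C[2]);print(c,C+k*(q-C))
E
```

```text
0.8 pos [ 171.44 -601.01  404.72] F [ 0.63 -0.48 -0.25] w 0.999 gf 0.0
shift [ 483.95 -210.85  104.74] turn [ 0.000e+00 -1.000e-04  1.164e-01]
top [532.45640512 136.27077063  44.        ]
side [524.40574336 137.59275208  44.        ]
top [502.51045971 132.1225959   14.        ]
side [495.64278196 123.97660209  14.        ]
```

>>> apply_moves(
  rows=[
    [484,-210.9,104.7,0,0,0.1164],
    [484,-210.9,104.7,0,0,0.1164],
    [484,-210.9,104.7,0,0,0.1164],
    [484,-210.9,104.7,0,0,0.1164],
    [484,-210.9,104.7,0,0,0.1164],
    [484,-210.9,104.7,0,0,0.1164],
    [484,-210.9,104.7,0,0,0.1164],
    [484,-210.9,104.7,0,0,0.1164],
    [484,-210.9,104.7,0,0,0.1164],
    [484,-210.9,104.7,0,0,0.1164],
    [484,-210.9,104.7,0,0,0.1164],
    [484,-210.9,104.7,0,0,0.1164],
  ],
  grip=65,
)

```text
clock: 2.0
ee_pos: [582.9, -258.6, 298.4]
eef_rot: [-0.002, 0.996, 0.085, 0.0]
contact_force: [-0.6, 0.5, 1.6]
width: 0.651
gripper_force: 0.0
```

```bash
python3 d.py 579 -265.5 300
```

```text
2.0 pos [ 582.92 -258.61  298.45] F [-0.62  0.51  1.6 ] w 0.651 gf 0.0
shift [-5.04  6.12 -1.58] turn [-0.0046 -0.0013  0.0098]
```

>>> apply_moves(
  rows=[
    [0,0,0,0,0,0],
    [0,0,0,0,0,0],
    [0,0,0,0,0,0],
  ],
)

```text
clock: 2.3
ee_pos: [578.1, -267.2, 300.4]
eef_rot: [0.001, 0.997, 0.079, 0.0]
contact_force: [0.1, -0.1, -0.9]
width: 0.652
gripper_force: 0.0
```

```bash
python3 d.py 579 -265.5 188; python3 - <<'E'
from h import *
im,d=eyes.read_camera('side');W=cloud('side',d)
c=im[120:310,220:420,::-1];cv2.imwrite('pics/s1.png',cv2.resize(c,(600,570)))
E
```

```text
2.3 pos [ 578.05 -267.2   300.44] F [ 0.06 -0.05 -0.91] w 0.652 gf 0.0
shift [  1.21  -1.64 112.44] turn [ 0.001   0.0001 -0.0028]
```

View pics/s1.png

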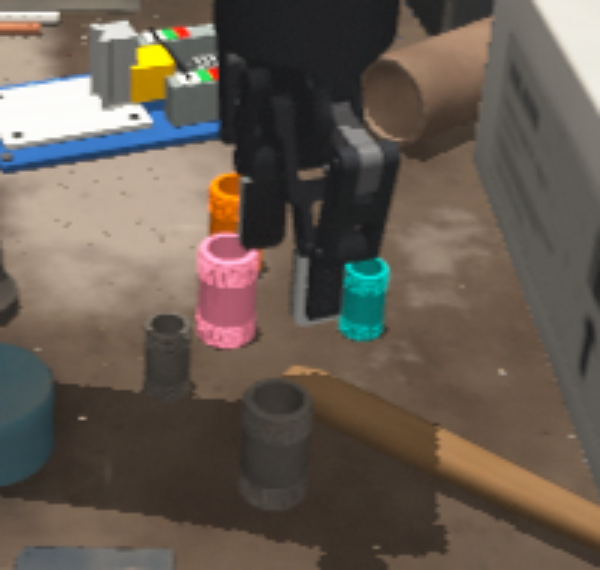

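The gripper hangs above the big dark nipple, with its pads at about (320,300) in the crop and the nipple at (275,440). The way down is free, so I'm descending.

>>> apply_moves(
  rows=[
    [0,0,20,0,0,0],
    [0,0,42,0,0,0],
    [0,0,64,0,0,0],
    [0,0,84,0,0,0],
    [0,0,100,0,0,0],
    [0,0,108,0,0,0],
    [0,0,112,0,0,0],
    [0,0,112,0,0,0],
    [0,0,112,0,0,0],
    [0,0,112,0,0,0],
  ],
)

```text
clock: 3.35
ee_pos: [579.4, -265.6, 189.0]
eef_rot: [0.0, 0.997, 0.081, 0.001]
contact_force: [0.6, -0.1, -0.1]
width: 0.647
gripper_force: 0.0
```

```bash
python3 d.py 579 -265.5 188
```

```text
3.35 pos [ 579.43 -265.55  189.05] F [ 0.61 -0.09 -0.12] w 0.647 gf 0.0
shift [-0.42 -0.12  1.04] turn [ 0.0008 -0.0015  0.    ]
```

>>> apply_moves(
  rows=[
    [-3,0,0,0,0,0],
    [-3,0,0,0,0,0],
    [-3,0,0,0,0,0],
    [-3,0,0,0,0,0],
    [-3,0,0,0,0,0],
    [-3,0,0,0,0,0],
    [-3,0,0,0,0,0],
    [-3,0,0,0,0,0],
    [-3,0,0,0,0,0],
    [-3,0,0,0,0,0],
  ],
  grip=10,
)

```text
clock: 4.35
ee_pos: [576.1, -266.2, 188.7]
eef_rot: [0.0, 0.997, 0.081, 0.0]
contact_force: [-2.1, 0.4, 6.5]
width: 0.381
gripper_force: 59.5
```

>>> apply_moves(
  rows=[
    [0,0,-15,0,0,0],
    [0,0,-40,0,0,0],
    [0,0,-70,0,0,0],
    [0,0,-100,0,0,0],
    [0,0,-120,0,0,0],
    [0,0,-130,0,0,0],
    [0,0,-130,0,0,0],
    [0,0,-130,0,0,0],
  ],
)

```text
clock: 5.15
ee_pos: [575.7, -265.8, 317.0]
eef_rot: [-0.0, 0.997, 0.081, -0.001]
contact_force: [0.2, -0.5, -1.7]
width: 0.386
gripper_force: 59.7
```

```bash
python3 d.py 496.3 135 318; python3 - <<'E'
from h import *
im,d=eyes.read_camera('side');W=cloud('side',d)
c=im[110:300,220:420,::-1];cv2.imwrite('pics/s2.png',cv2.resize(c,(600,570)))
E
```

```text
5.15 pos [ 575.75 -265.8   316.98] F [ 0.18 -0.49 -1.67] w 0.386 gf 59.7
shift [ -13.95 -408.36   -0.63] turn [-0.0009  0.0013  0.0001]
```

View pics/s2.png

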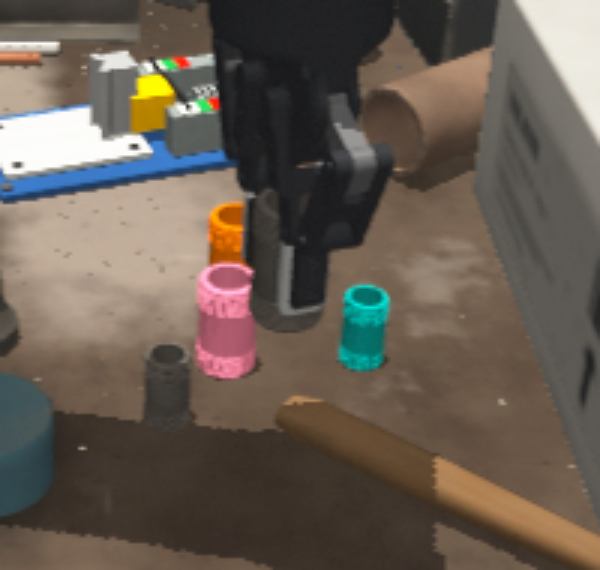

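The nipple is held upright between the pads, at crop (285,260), with an opening of 0.386 (33 mm), which fits its diameter. Now I'll carry it over the plate.

>>> apply_moves(
  rows=[
    [-1,-20,0,0,0,0],
    [-2,-60,0,0,0,0],
    [-4,-105,0,0,0,0],
    [-5,-150,0,0,0,0],
    [-7,-195,0,0,0,0],
    [-8,-240,0,0,0,0],
    [-10,-285,0,0,0,0],
    [-11,-325,0,0,0,0],
    [-12,-360,0,0,0,0],
    [-13,-388,0,0,0,0],
    [-14,-402,0,0,0,0],
    [-14,-408.4,0,0,0,0],
  ],
)

```text
clock: 6.4
ee_pos: [496.0, 135.9, 317.2]
eef_rot: [-0.0, 0.997, 0.082, -0.001]
contact_force: [0.1, -0.5, -3.1]
width: 0.384
gripper_force: 59.8
```

>>> apply_moves(
  rows=[
    [0,0,5,0,0,0],
    [0,0,20,0,0,0],
    [0,0,40,0,0,0],
    [0,0,60,0,0,0],
    [0,0,75,0,0,0],
    [0,0,80,0,0,0],
    [0,0,80,0,0,0],
    [0,0,80,0,0,0],
    [0,0,80,0,0,0],
  ],
)

```text
clock: 7.3
ee_pos: [497.1, 134.7, 239.0]
eef_rot: [-0.0, 0.997, 0.08, 0.001]
contact_force: [0.8, 0.5, -1.6]
width: 0.385
gripper_force: 59.8
```

```bash
python3 d.py 496.3 135 203; cat > v.py <<'E'
import sys
from h import *
np.set_printoptions(precision=1,suppress=True)
def near(W,o,z0,z1,r=30):
    return W[(abs(W[...,0]-o[0])<r)&(abs(W[...,1]-o[1])<r)&(W[...,2]>z0)&(W[...,2]<z1)]
a,b,x0,y0=sys.argv[1],None,0,0
im,d=eyes.read_camera('side');im2,d2=eyes.read_camera('top');np.savez('s_'+a+'.npz',im=im,W=cloud('side',d));np.savez('t_'+a+'.npz',im=im2,W=cloud('top',d2))
c=cv2.resize(im[90:200,195:325,::-1],(468,396),interpolation=cv2.INTER_CUBIC);e=cv2.resize(im2[130:250,120:220,::-1],(330,396),interpolation=cv2.INTER_CUBIC)
cv2.imwrite('pics/'+a+'.png',np.hstack([c,e]))
E
python3 v.py v1
```

```text
7.3 pos [497.12 134.71 238.95] F [ 0.83  0.52 -1.63] w 0.385 gf 59.8
shift [-0.82 -0.41 35.95] turn [-0.     -0.0017 -0.0005]
```

View pics/v1.png

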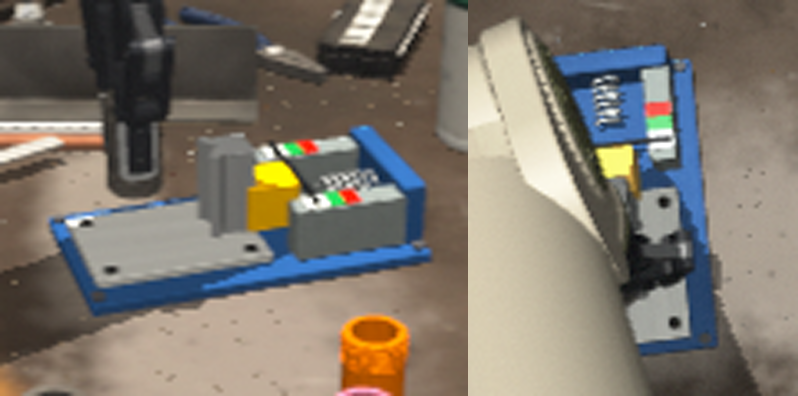

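The nipple is over the plate in front of the vee (side crop (135,190)); the vee (225,180) is at rest. I'm lowering it, slowly near contact.

>>> apply_moves(
  rows=[
    [0,0,10,0,0,0],
    [0,0,20,0,0,0],
    [0,0,28,0,0,0],
    [0,0,32,0,0,0],
    [0,0,33.5,0,0,0],
    [0,0,33.5,0,0,0],
    [0,0,33.5,0,0,0],
  ],
)

```text
clock: 8.1
ee_pos: [496.7, 135.0, 204.8]
eef_rot: [-0.0, 0.997, 0.081, 0.0]
contact_force: [-0.1, -0.3, -2.4]
width: 0.382
gripper_force: 59.8
```

>>> apply_moves(
  rows=[
    [0,0,0.5,0,0,0],
    [0,0,1,0,0,0],
    [0,0,1.5,0,0,0],
    [0,0,2,0,0,0],
    [0,0,2,0,0,0],
    [0,0,2,0,0,0],
  ],
)

```text
clock: 8.7
ee_pos: [496.7, 135.0, 202.7]
eef_rot: [-0.0, 0.997, 0.081, 0.0]
contact_force: [0.6, 0.4, 0.7]
width: 0.381
gripper_force: 59.9
```

>>> apply_moves(
  rows=[
    [0,0,0.3,0,0,0],
    [0,0,0.3,0,0,0],
    [0,0,0.3,0,0,0],
    [0,0,0.3,0,0,0],
  ],
)

```text
clock: 9.1
ee_pos: [496.8, 135.0, 202.6]
eef_rot: [-0.0, 0.997, 0.081, 0.0]
contact_force: [-0.7, -0.7, 5.6]
width: 0.387
gripper_force: 59.9
```

```bash
python3 d.py 496.3 135 202.5; python3 v.py v2; python3 - <<'E'
from h import *
np.set_printoptions(precision=2,suppress=True)
W=np.load('s_v2.npz')['W'].reshape(-1,3);t=np.radians(9.25);q=W[:,:2]-[543,142.5];x=q@[np.cos(t),np.sin(t)];y=q@[-np.sin(t),np.cos(t)]
k=(abs(y)<17)&(x>-15)&(x<20)&(W[:,2]>35)&(W[:,2]<75);print('vee front jx',np.percentile(x[k],[2,5,10]),np.percentile(y[k],[2,98]))
E
```

```text
9.1 pos [496.75 134.96 202.63] F [-0.7  -0.72  5.57] w 0.387 gf 59.9
shift [-0.44 -0.11  0.13] turn [-0.     -0.0006 -0.    ]
vee front jx [1.13 1.75 2.49] [-16.42  14.  ]
```

View pics/v2.png

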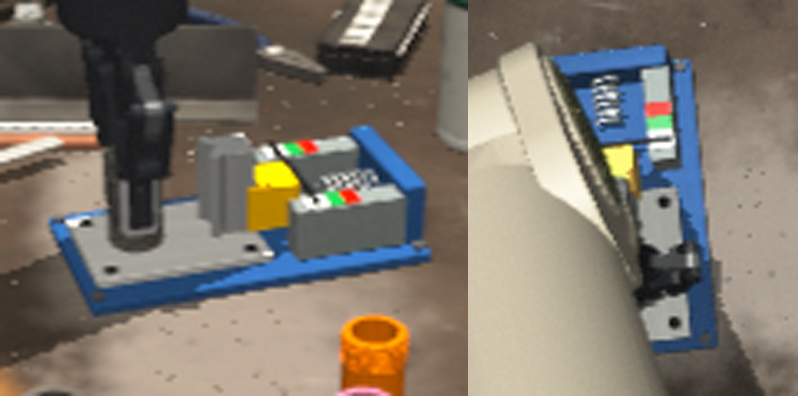

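The nipple stands on the plate, about 34 mm in front of the seat, with the vee at rest. Now I'll slide it.

>>> apply_moves(
  rows=[
    [4,0,0,0,0,0],
    [9,0,0,0,0,0],
    [14,0,0,0,0,0],
    [19,0,0,0,0,0],
    [23,0,0,0,0,0],
    [25,0,0,0,0,0],
    [26,0,0,0,0,0],
    [26,0,0,0,0,0],
    [26,0,0,0,0,0],
  ],
)

```text
clock: 10.1
ee_pos: [522.6, 139.3, 202.7]
eef_rot: [-0.0, 0.997, 0.081, 0.001]
contact_force: [-0.4, 0.6, 3.9]
width: 0.378
gripper_force: 60.2
```

>>> apply_moves(
  rows=[
    [2,0,0,0,0,0],
    [4,0,0,0,0,0],
    [6,0,0,0,0,0],
    [8,0,0,0,0,0],
    [10,0,0,0,0,0],
    [11,0,0,0,0,0],
    [12,0,0,0,0,0],
    [12,0,0,0,0,0],
    [12,0,0,0,0,0],
  ],
)

```text
clock: 11.0
ee_pos: [533.2, 141.1, 202.7]
eef_rot: [0.0, 0.997, 0.081, -0.001]
contact_force: [-10.2, -2.0, 13.5]
width: 0.388
gripper_force: 60.6
```

```bash
python3 d.py 533 141 202.5; python3 v.py v3; python3 - <<'E'
from h import *
np.set_printoptions(precision=2,suppress=True)
t=np.radians(9.25)
def J(f):
    D=np.load(f);W=D['W'];q=W[...,:2]-[543,142.5];return D['im'],q@[np.cos(t),np.sin(t)],q@[-np.sin(t),np.cos(t)],W[...,2]
for f in('s_v2.npz','s_v3.npz'):
    im,x,y,z=J(f);h=cv2.cvtColor(im,cv2.COLOR_RGB2HSV)
    yel=(h[...,0]>20)&(h[...,0]<33)&(h[...,1]>150)&(abs(y)<50)&(abs(x-30)<60);print(f,'yellow jx',yel.sum(),np.percentile(x[yel],[5,25,50,75,95]))
a,b=[cv2.cvtColor(np.load(f)['im'],cv2.COLOR_RGB2GRAY)[90:200,195:325] for f in('s_v2.npz','s_v3.npz')]
E
```

```text
11.0 pos [533.2  141.07 202.67] F [-10.23  -1.95  13.5 ] w 0.388 gf 60.6
shift [-0.21  0.03  0.17] turn [0.0005 0.0023 0.0003]
s_v2.npz yellow jx 214 [25.57 32.16 40.29 47.74 55.07]
s_v3.npz yellow jx 192 [29.93 35.92 43.89 50.45 59.61]
```

```bash
python3 - <<'E'
from h import *
f=lambda n:cv2.resize(np.load(n)['im'][105:175,240:310,::-1],(390,390),interpolation=cv2.INTER_CUBIC)
cv2.imwrite('pics/cmp.png',np.hstack([f('s_v2.npz'),f('s_v3.npz')]))
E
```

```text
(no output)
```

View pics/cmp.png

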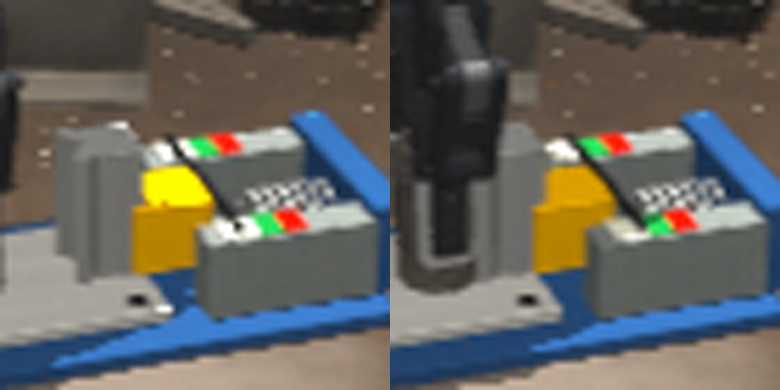

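The black pointer has moved from crop (235,222) in the white to about (255,222) at the white/green border. That puts the vee at roughly 5–7 mm, so I'll push about 6 mm more, gently.

>>> apply_moves(
  rows=[
    [1,0,-0.1,0,0,0],
    [2,0,-0.1,0,0,0],
    [3,0,-0.1,0,0,0],
    [4,0,-0.1,0,0,0],
    [5,0,-0.1,0,0,0],
    [6,0,-0.1,0,0,0],
    [6,0,-0.1,0,0,0],
    [6,0,-0.1,0,0,0],
    [6,0,-0.1,0,0,0],
  ],
)

```text
clock: 12.0
ee_pos: [538.5, 142.0, 202.7]
eef_rot: [0.001, 0.997, 0.081, -0.002]
contact_force: [-13.5, -3.7, 16.3]
width: 0.384
gripper_force: 61.0
```

```bash
python3 d.py 533 141 202.5; python3 v.py v4; python3 - <<'E'
from h import *
np.set_printoptions(precision=2,suppress=True)
t=np.radians(9.25)
for f in('s_v2.npz','s_v3.npz','s_v4.npz'):
    D=np.load(f);W=D['W'];q=W[...,:2]-[543,142.5];im,x,y,z=D['im'],q@[np.cos(t),np.sin(t)],q@[-np.sin(t),np.cos(t)],W[...,2]
    h=cv2.cvtColor(im,cv2.COLOR_RGB2HSV)
    yel=(h[...,0]>15)&(h[...,0]<33)&(h[...,1]>150)&(abs(y)<20)&(abs(x-30)<60)&(z>20);print(f,'yellow jx',yel.sum(),np.percentile(x[yel],[5,25,50,75,95]),'col',np.nonzero(yel)[1].mean())
    k=(abs(y)<60)&(x>40)&(x<115)&(z>30)&(h[...,1]>120)
    gr=k&(h[...,0]>45)&(h[...,0]<80);re=k&((h[...,0]<8)|(h[...,0]>172))
    for s in(-1,1):print('  side',s,'green',gr[y*s>20].sum(),np.percentile(x[gr&(y*s>20)],[5,95]),'red',np.percentile(x[re&(y*s>20)],[5,95]))
f=lambda n:cv2.resize(np.load(n)['im'][105:175,240:310,::-1],(390,390),interpolation=cv2.INTER_CUBIC)
cv2.imwrite('pics/cmp2.png',np.hstack([f('s_v3.npz'),f('s_v4.npz')]))
E
```

```text
12.0 pos [538.46 141.97 202.66] F [-13.51  -3.74  16.27] w 0.384 gf 61.0
shift [-5.55  0.08  0.19] turn [0.0008 0.0041 0.0005]
s_v2.npz yellow jx 198 [25.59 32.54 40.52 48.08 55.28] col 270.17676767676767
  side -1 green 12 [68.25 74.78] red [77.27 84.91]
  side 1 green 11 [69.06 76.64] red [78.4  86.11]
s_v3.npz yellow jx 183 [30.   36.07 44.6  50.96 60.1 ] col 271.78688524590166
  side -1 green 12 [64.7 74.5] red [78.19 85.64]
  side 1 green 14 [63.99 76.15] red [78.93 86.05]
s_v4.npz yellow jx 175 [35.07 40.34 48.39 57.62 65.62] col 273.93142857142857
  side -1 green 7 [68.55 74.35] red [77.87 84.76]
  side 1 green 7 [68.74 75.56] red [78.05 85.8 ]
```

View pics/cmp2.png

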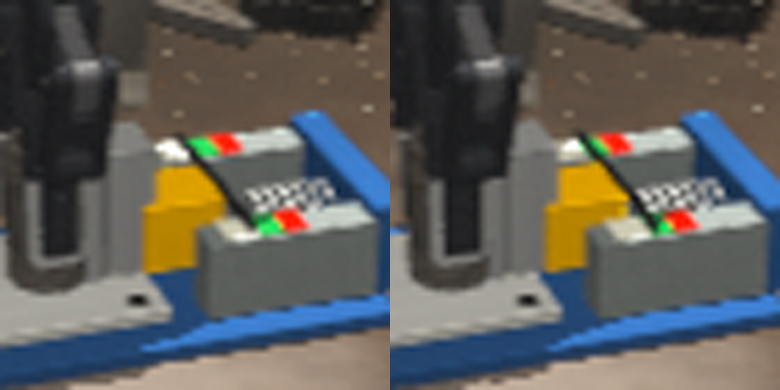

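The pointer now lies in the low half of the green (crop (650,220)), with the vee at about 9–10 mm. A further 2.5 mm should centre it, then I'll let it settle.

>>> apply_moves(
  rows=[
    [0.8,0,0,0,0,0],
    [1.6,0,0,0,0,0],
    [2.5,0,0,0,0,0],
    [2.5,0,0,0,0,0],
    [2.5,0,0,0,0,0],
    [2.5,0,0,0,0,0],
    [2.5,0,0,0,0,0],
    [2.5,0,0,0,0,0],
  ],
)

```text
clock: 12.9
ee_pos: [540.7, 142.4, 202.7]
eef_rot: [0.001, 0.997, 0.081, -0.002]
contact_force: [-14.9, -3.6, 19.3]
width: 0.386
gripper_force: 61.1
```

```bash
python3 d.py 533 141 202.5; python3 v.py v5; python3 - <<'E'
from h import *
np.set_printoptions(precision=2,suppress=True)
t=np.radians(9.25)
for f in('s_v2.npz','s_v5.npz'):
    D=np.load(f);W=D['W'];q=W[...,:2]-[543,142.5];im,x,y,z=D['im'],q@[np.cos(t),np.sin(t)],q@[-np.sin(t),np.cos(t)],W[...,2]
    h=cv2.cvtColor(im,cv2.COLOR_RGB2HSV)
    yel=(h[...,0]>15)&(h[...,0]<33)&(h[...,1]>150)&(abs(y)<20)&(abs(x-30)<60)&(z>20);print(f,'yellow jx',yel.sum(),np.percentile(x[yel],[5,25,50,75,95]))
e=np.load('t_v5.npz')['im'][130:200,150:215,::-1];f=np.load('s_v5.npz')['im'][105:175,240:310,::-1]
cv2.imwrite('pics/fin.png',np.hstack([cv2.resize(f,(400,400),interpolation=cv2.INTER_CUBIC),cv2.resize(e,(371,400),interpolation=cv2.INTER_CUBIC)]))
E
```

```text
12.9 pos [540.67 142.35 202.69] F [-14.92  -3.61  19.26] w 0.386 gf 61.1
shift [-7.79  0.1   0.23] turn [0.001  0.0048 0.0005]
s_v2.npz yellow jx 198 [25.59 32.54 40.52 48.08 55.28]
s_v5.npz yellow jx 167 [36.99 43.09 50.39 59.69 67.73]
```

View pics/fin.png

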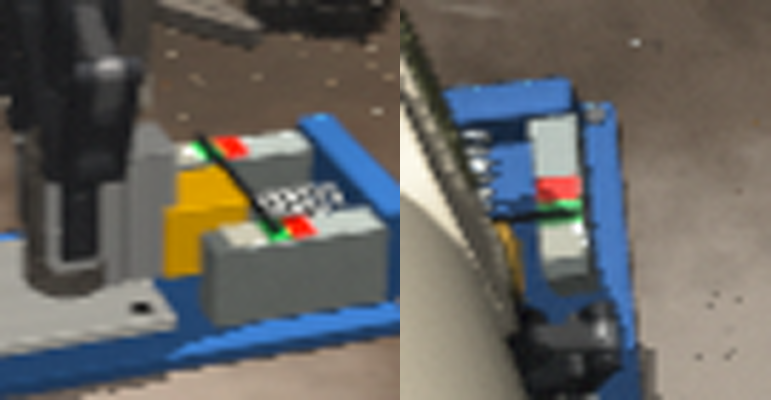

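The pointer lies in the middle of the green in both views: side crop (268,215) and top crop (550,213). The force, the grip and the height on the plate all agree, so I'm handing in.

```bash
python3 -c "
from plant import workorder
print(workorder.hand_in())"
```

```text
the job is handed in; nothing more can be done
None
```

The job is handed in, with no verdict returned: the gripper still holds the nipple upright on the weld plate, seated in the vee and pushing it back about 12 mm by my measurements, with the pointer mid-green, and neither the reducer nor the tin was touched.

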